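# Slide the parcel under the label reader

### The arm

A 7-joint arm with a two-finger parallel gripper is mounted at the origin on the work surface. World frame = base frame: x ahead of the robot, y to its left, z up, the work surface at z = 0. Lengths are in m, angles in rad, forces in N, time in s.
With the tool pointing down it reaches from about 0.4 to 0.85 m from the base axis. Payload 10.4 kg.
Tool frame: the origin (TCP) lies at the very end of the fingers, on their centre line; the grasp point (between the pads) lies 19 mm behind it; z points along the fingers, y is the direction in which the jaws open and shut (so a half turn about z gives the same grasp; the last joint's range is limited). The gripper opens to 87 mm and grips with 3 to 60 N. Pads are 19 mm wide; open, the fingers measure 117 mm over their backs; the gripper's body (75 mm by 190 mm) begins 51 mm behind the grasp point.
Start: joints at [1.079, 0.332, -0.065, 1.46, 0.022, 1.35, -0.088], TCP at [0.282, -0.558, 0.223] pointing down, gripper open.
Joint ranges: [-2.6, 2.6], [-0.5, 2.12], [-1.47, 1.34], [0.16, 2.42], [-1.27, 4.41], [0.06, 2.06], [-2.6, 2.6]. Speed limits (rad/s): [2.22, 2.22, 2.79, 2.79, 3.14, 3.14, 3.14].

### API

Orientations are given as a unit quaternion [x, y, z, w].
In Python, from plant import ctrl gives the robot as it stands.
- The arm moves only by the tool arm_command, never from a script. Its argument "moves" is a list of rows, each an object of numbers: "tx", "ty", "tz": the shift along the tool's x, y, z in cm; "rx", "ry", "rz": the turn, a rotation vector about the tool's x, y, z in degrees; "claw": the closure, from 0 (fully open) to 1 (shut). In form: [{"tx": .., "ty": .., "tz": .., "rx": .., "ry": .., "rz": .., "claw": ..}, ...]. A call has 1 to 12 rows; each row shifts and turns the pose as measured when the row begins, along the tool's axes as they then stand; what a row does not reach is not made up. A row lasts 1/8 s, in which the tool goes at most 62.5 mm and 10.7 degrees, less where a joint would pass 70% of its speed; a pose out of reach is approached as far as the arm can. A call with a gripper value outside its range is refused whole. The fingers move at their own pace and stop on an object; the grip force is fixed at half the most. Time passes only in rows, so rows that do not move let the fingers close. It gives the time, the measured TCP pose, the force and the opening at its end, in the units of the state.
- ctrl.read_state(): the state, without advancing time (a new reading comes with each control period).
- ctrl.grab_frame(name): name is "side" or "top"; returns the picture (480x640x3 uint8, red, green, blue); there is no depth.
- ctrl.camera_model(name): a dict with "vfov" (degrees; the focal length in pixels is half the picture's height over the tangent of half this angle, whatever the lens; pixels are square), "cx", "cy" (the principal point, pixels), "R" (3x3) and "t" (3): a world point X has camera coordinates R X + t. Camera axes: x right, y down, z forward; pixel columns grow to the right and rows downward; lengths in m; the calibration is good to about 2 mm. A picture is of the moment at which its call begins. camera_model takes no time and is no camera call.
- ctrl.hand_in(): hands the job in, once; it reports no verdict.
The state is a dict: "t": time; "joint_pos": joint angles; "joint_vel": joint speeds; "joint_efforts": joint torques, N m; "ee_pos": TCP position; "eef_rot": TCP orientation; "wrist_force": force on the tool from outside, world axes, zero at the start; "ft_torque": the same for the moment, N m; "width": opening from 0.0 (shut) to 1.0 (fully open).
Only numpy, scipy, OpenCV 4.12 (cv2) and the standard library are available. Lean on these libraries where they do the work, as an engineer would, in place of code of your own. Each camera call takes 0.05 s, during which the arm holds its last target.

### The job

At the parcel counter, put the long carton with the green band into the label reader: label end first, slide it in under the reader's overhang until its end meets the stop, and leave it lying flat and straight in the reader. Leave the orange-banded carton where it lies.

Things in the scene. Friction and masses are not known exactly. Their poses are not given: they have to be found in the camera images.
- green_center (a point): Centre (half-way up) of the loose brown carton to be read: 220 long x 55 wide x 50 high, 0.2 to 0.4 kg, lying flat on the counter, a green band round it 70 mm behind the centre and a white barcode label on top at its other end. x runs lengthwise towards the label end, y across, z up. The end faces are 110 mm from this point.
- green_label (a point): Centre of the white barcode label (56 x 44 mm) on top of the green-banded carton: 70 mm ahead of the carton's centre (40 mm behind its label end face), 50 mm above its underside; axes as the carton's.
- reader_window (a point): Counter point below the window of the fixed white-grey reader portal, blue stripe over its mouth. x: the way a carton goes in, y across. Side walls 12 mm thick, inner faces at y = -37.5, +37.5 mm; roof underside 66 mm up, top 107. Walls and roof span x = -30 (open mouth) to +56 mm; a stop 30 mm high has its face at x = +40. Carton home: label on this point, rear 150 mm outside. No sill.
- orange_center (a point): Centre (half-way up) of a bystander carton of the same size and make, with a label too, but with an orange band; it lies on the other side of the counter from the green one. Leave it alone.

How it is judged:
At the end, for the whole second after the job is handed in: The green-banded carton lies still and flat on the counter (tilt under 0.1 rad, centre 20 to 30 mm up), label end in the reader and against the stop or at most 15 mm short of it, the label's centre within 15 mm of the window along and across the lane, and the carton within 10 degrees of the lane (x of green_label in the frame of reader_window between -0.015 and 0.015 m and y of green_label in the frame of reader_window between -0.015 and 0.015 m and angle between the x axis of green_center and the x axis of reader_window, either way round below 0.175 rad and angle between green_center's own z axis and vertical below 0.1 rad and height (world z) of green_center between 0.02 and 0.03 m and linear speed of green below 0.01 m/s); the robot touches nothing.
It fails at once if the orange-banded carton is moved by more than 30 mm (distance of orange_center from where it was at the start of the episode above 0.03 m).
It also fails if it takes over 40 s, if anything falls off the work surface, if the arm or the gripper's body presses on something with over 40 N, if the wrist force passes 120 N, or if a joint passes its speed limit or range.

## Working session

There is one attempt and no reset: what is moved stays moved. The work goes in short steps, Python scripts to look and compute and a tool call to move; the robot and the scene stay as the last step left them, time stands still between calls to the robot, and variables do not carry over. Pictures are saved under pics/ and viewed, and the job is handed in when it is done.

Besides the shell and the picture viewer there is one more tool, called after "Request:" by a JSON object that holds its "method" and its "body". arm_command: Moves the arm, as the interface text tells. Its arguments: {"type":"object","properties":{"moves":{"type":"array"}},"required":["moves"]}

```bash
mkdir -p pics; python3 - <<'E'
from plant import ctrl
import cv2
s=ctrl.read_state();print({k:s[k] for k in('t','ee_pos','eef_rot','wrist_force','width')})
for n in('top','side'):
    print(n,ctrl.camera_model(n))
    cv2.imwrite(f'pics/{n}0.png',ctrl.grab_frame(n)[:,:,::-1])
E
```

```text
{'t': 0.0, 'ee_pos': array([ 0.28219078, -0.55723043,  0.22176599]), 'eef_rot': array([ 9.72656068e-01,  2.32249162e-01, -2.05080286e-04, -6.76124793e-04]), 'wrist_force': array([ 0.79359484, -0.08914758, -0.40162357]), 'width': 0.9998951865039188}
top {'vfov': 52.18402703971314, 'cx': 316.8538496307444, 'cy': 238.17731804125225, 'R': array([[ 0.02741641, -0.99922511,  0.02824055],
       [-0.98247836, -0.03214544, -0.18358361],
       [ 0.18434916, -0.02271252, -0.98259836]]), 't': array([-0.01338897,  0.58082792,  1.01482801])}
side {'vfov': 42.18614262889342, 'cx': 314.67390849216685, 'cy': 241.88718183048633, 'R': array([[-0.97466961, -0.22308673, -0.01585769],
       [-0.15449136,  0.72285066, -0.67351269],
       [ 0.16171448, -0.65400247, -0.73900554]]), 't': array([0.56865678, 0.12629977, 1.29579454])}
```

View pics/top0.png

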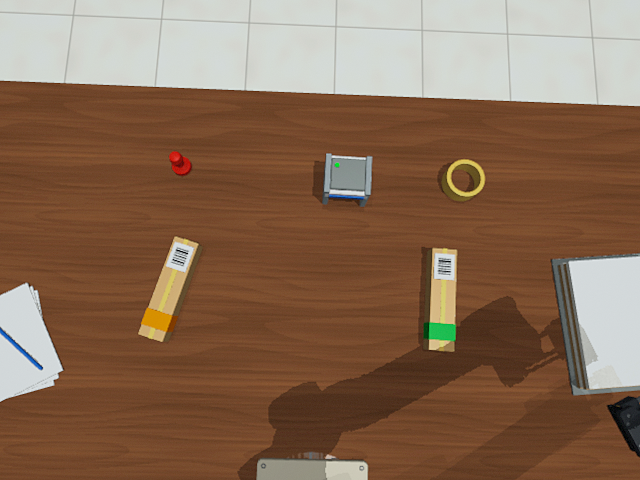

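View pics/side0.png

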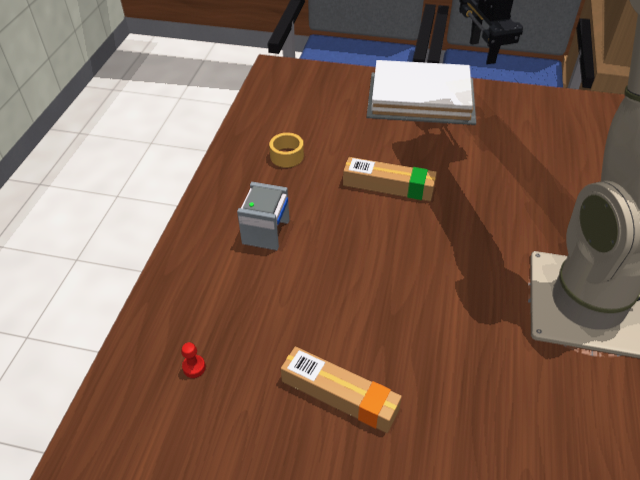

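The top view shows the reader at about (348,178) with its mouth facing down the image, the green carton at (442,300) with its label up, and the orange carton on the left at (168,290). I'll zoom in to get corner positions.

```bash
python3 - <<'E'
import cv2,numpy as np
t=cv2.imread('pics/top0.png');s=cv2.imread('pics/side0.png')
c=lambda im,x,y,w,h,k:cv2.resize(im[y:y+h,x:x+w],None,fx=k,fy=k,interpolation=cv2.INTER_CUBIC)
cv2.imwrite('pics/z1.png',c(t,310,140,75,75,8))
cv2.imwrite('pics/z2.png',c(t,390,240,100,120,5))
cv2.imwrite('pics/z3.png',c(s,230,150,220,110,3.6))
E
```

```text
(no output)
```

View pics/z1.png

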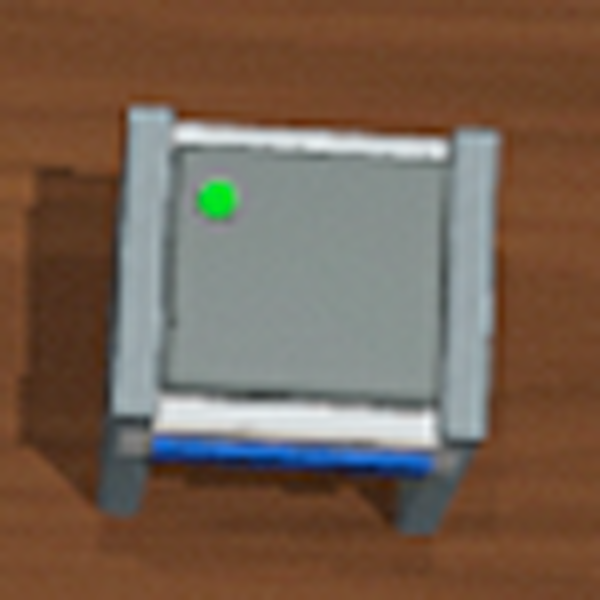

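View pics/z2.png

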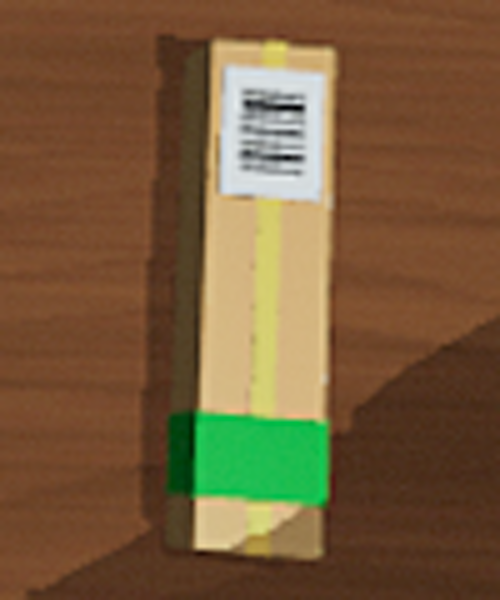

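View pics/z3.png

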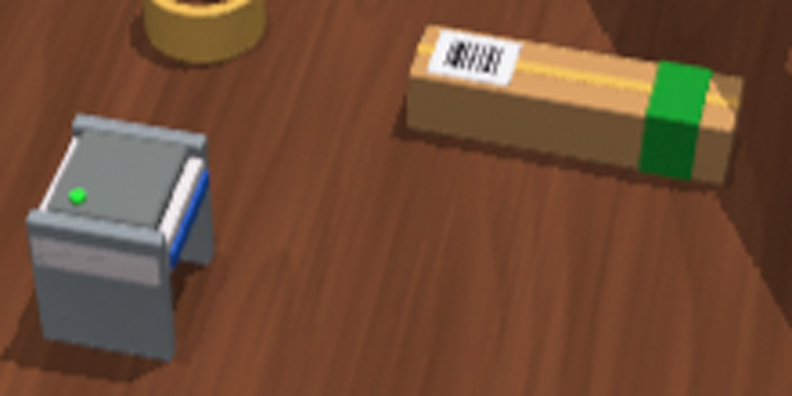

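```bash
cat > h.py <<'E'
import numpy as np
from plant import ctrl
from scipy.optimize import least_squares
CM={n:ctrl.camera_model(n) for n in('top','side')}
def proj(n,X):
    m=CM[n];c=np.asarray(X)@m['R'].T+m['t'];f=240/np.tan(np.radians(m['vfov']/2))
    return np.c_[f*c[:,0]/c[:,2]+m['cx'],f*c[:,1]/c[:,2]+m['cy']]
def unz(p,k,x0,y0): return (np.array(p,float)+.5)/k-.5+[x0,y0]
def fit(obs,g):  # obs list (cam,localpts mm,pix)
    def W(p,L):
        L=np.array(L)/1000.;c,s=np.cos(p[2]),np.sin(p[2])
        return np.c_[p[0]+c*L[:,0]-s*L[:,1],p[1]+s*L[:,0]+c*L[:,1],L[:,2]]
    f=lambda p:np.concatenate([(proj(n,W(p,L))-x).ravel() for n,L,x in obs])
    r=least_squares(f,g,loss='soft_l1',x_scale=[.1,.1,.1]);return r.x,f(r.x).reshape(-1,2)
E
python3 - <<'E'
from h import *
R=[('top',[(56,49.5,107),(56,-49.5,107),(-30,49.5,107),(-30,-49.5,107),(-30,49.5,0),(-30,37.5,0),(-30,-37.5,0),(-30,-49.5,0)],
 unz([(128,105),(500,130),(112,415),(487,440),(100,510),(138,515),(398,530),(435,533)],8,310,140)),
('side',[(-30,49.5,107),(56,49.5,107),(-30,49.5,0),(56,49.5,0),(-30,-49.5,107),(56,-49.5,107)],
 unz([(163,243),(30,212),(172,358),(43,340),(205,137),(77,117)],3.6,230,150))]
G=[('top',[(110,27.5,50),(110,-27.5,50),(-110,27.5,50),(-110,-27.5,50)],unz([(212,40),(335,47),(193,553),(322,557)],5,390,240)),
('side',[(110,-27.5,50),(110,27.5,50),(-110,-27.5,50),(-110,27.5,50),(110,27.5,0),(-110,27.5,0)],
 unz([(430,27),(410,73),(743,78),(730,130),(407,125),(722,185)],3.6,230,150))]
for nm,o,g in(('reader',R,[.65,-.05,0]),('green',G,[.5,-.2,0])):
    for oo in (o,o[:1],o[1:]):
        x,r=fit(oo,g);print(nm,x.round(4),np.abs(r).mean().round(2))
    print(fit(o,g)[1].round(1).tolist())
s=ctrl.read_state();print(s['ee_pos'],s['eef_rot'],s['joint_pos'])
from scipy.spatial.transform import Rotation as Ro
print(Ro.from_quat(s['eef_rot']).as_matrix().round(3))
E
```

```text
reader [ 0.7003 -0.0565 -0.0252] 0.57
reader [ 0.701  -0.0567 -0.0305] 0.29
reader [ 0.6991 -0.0552 -0.0209] 0.79
[[0.1, 0.1], [-0.4, -0.2], [0.1, 0.1], [-0.0, -0.3], [-0.3, 1.0], [0.1, 0.6], [-0.3, 0.6], [0.2, 0.6], [-0.6, -0.6], [-1.7, 1.5], [-0.1, 0.8], [-0.2, -0.8], [0.5, -1.7], [-0.4, -2.1]]
green [ 0.4582 -0.2707 -0.0535] 0.46
green [ 0.4584 -0.2709 -0.0496] 0.29
green [ 0.4579 -0.2702 -0.0619] 0.5
[[-0.2, -0.3], [0.1, 0.5], [-0.2, -0.5], [-0.2, 0.8], [-0.9, -1.5], [-0.8, -0.1], [0.5, -0.6], [0.7, -0.1], [-0.3, 0.7], [0.3, -0.1]]
[ 0.28223703 -0.55726613  0.22184971] [ 9.72648290e-01  2.32281957e-01 -1.70493901e-04 -6.06214343e-04] [ 1.07937373  0.33280813 -0.06468319  1.460824    0.0215879   1.34991473
 -0.08847616]
[[ 0.892  0.452 -0.001]
 [ 0.452 -0.892  0.001]
 [-0.    -0.001 -1.   ]]
```

Request:
{"method": "arm_command", "body": {"moves": [{"tx": 3.9,"ty": -3.4,"tz": 0,"claw": 0},{"tx": 3.9,"ty": -3.4,"tz": 1,"claw": 0},{"tx": 3.9,"ty": -3.4,"tz": 1,"claw": 0},{"tx": 3.9,"ty": -3.4,"tz": 1,"claw": 0},{"tx": 3.9,"ty": -3.4,"tz": 1,"claw": 0},{"tx": 3.9,"ty": -3.4,"tz": 1,"claw": 0},{"rz": 10,"claw": 0},{"rz": 10,"claw": 0},{"rz": 9.8,"claw": 0},{"rz": 0,"claw": 0}]}}

```text
$.moves[0]: bad value
```

```bash
cat >> h.py <<'E'
from scipy.spatial.transform import Rotation as Ro
def togo(x,y,z,yaw):
    s=ctrl.read_state();M=Ro.from_quat(s['eef_rot']).as_matrix()
    d=M.T@(np.array([x,y,z])-s['ee_pos']);cu=np.arctan2(M[1,0],M[0,0])
    print('t',round(s['t'],2),'pos',s['ee_pos'].round(4),'yaw',round(cu,3),'tilt',M[:2,2].round(3),'F',s['wrist_force'].round(1),'w',round(s['width'],3))
    print('togo cm',(d*100).round(2),'rz deg',round(np.degrees(cu-yaw),2))
E
python3 -c "
from h import *
togo(.3984,-.2676,.012,-.051)
import cv2
cv2.imwrite('pics/side1.png',ctrl.grab_frame('side')[:,:,::-1])"
```

```text
t 0.1 pos [ 0.2822 -0.5573  0.2218] yaw 0.469 tilt [-0.001  0.001] F [-0.4  0.7 -0.4] w 0.993
togo cm [ 23.45 -20.57  21.01] rz deg 29.79
```

View pics/side1.png

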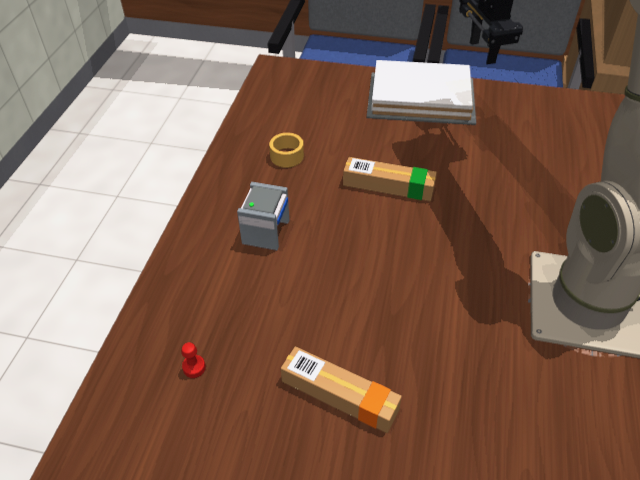

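The call was refused and nothing moved. It seems every row needs all its fields.

Request:
{"method": "arm_command", "body": {"moves": [{"tx": 3.9,"ty": -3.4,"tz": 0,"rx": 0,"ry": 0,"rz": 0,"claw": 0},{"tx": 3.9,"ty": -3.4,"tz": 1,"rx": 0,"ry": 0,"rz": 0,"claw": 0},{"tx": 3.9,"ty": -3.4,"tz": 1,"rx": 0,"ry": 0,"rz": 0,"claw": 0},{"tx": 3.9,"ty": -3.4,"tz": 1,"rx": 0,"ry": 0,"rz": 0,"claw": 0},{"tx": 3.9,"ty": -3.4,"tz": 1,"rx": 0,"ry": 0,"rz": 0,"claw": 0},{"tx": 3.9,"ty": -3.4,"tz": 1,"rx": 0,"ry": 0,"rz": 0,"claw": 0},{"tx": 0,"ty": 0,"tz": 0,"rx": 0,"ry": 0,"rz": 10,"claw": 0},{"tx": 0,"ty": 0,"tz": 0,"rx": 0,"ry": 0,"rz": 10,"claw": 0},{"tx": 0,"ty": 0,"tz": 0,"rx": 0,"ry": 0,"rz": 9.8,"claw": 0},{"tx": 0,"ty": 0,"tz": 0,"rx": 0,"ry": 0,"rz": 0,"claw": 0}]}}

```text
t: 1.4
ee_pos: [0.4009, -0.259, 0.168]
eef_rot: [0.999, -0.032, -0.002, -0.001]
wrist_force: [-0.0, 0.2, 0.4]
width: 0.999
```

```bash
python3 -c "
from h import *
togo(.3984,-.2676,.012,-.051)
import cv2
cv2.imwrite('pics/side2.png',ctrl.grab_frame('side')[:,:,::-1])"
```

```text
t 1.4 pos [ 0.4009 -0.259   0.168 ] yaw -0.064 tilt [-0.004  0.002] F [-0.   0.2  0.4] w 0.999
togo cm [-0.13  0.9  15.6 ] rz deg -0.73
```

View pics/side2.png

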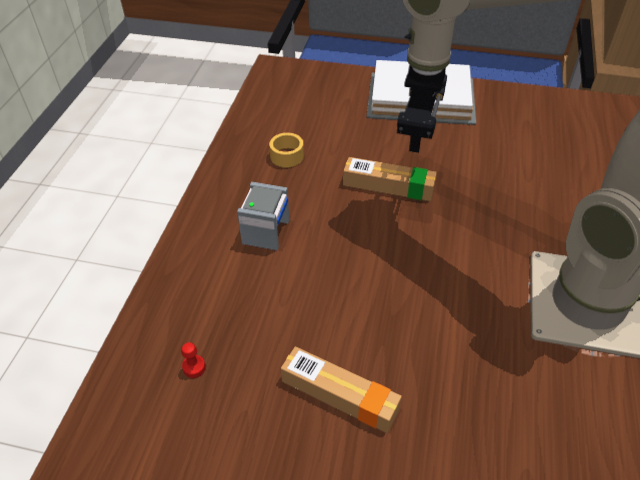

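The gripper is above the green carton at (417,120), and its body is narrow along the carton. So I'll grip at 40 mm behind the centre.

Request:
{"method": "arm_command", "body": {"moves": [{"tx": 1.8,"ty": 1.0,"tz": 2,"rx": 0,"ry": 0,"rz": -0.7,"claw": 0},{"tx": 0,"ty": 0,"tz": 3,"rx": 0,"ry": 0,"rz": 0,"claw": 0},{"tx": 0,"ty": 0,"tz": 3,"rx": 0,"ry": 0,"rz": 0,"claw": 0},{"tx": 0,"ty": 0,"tz": 0,"rx": 0,"ry": 0,"rz": 0,"claw": 0}]}}

```text
t: 1.95
ee_pos: [0.4187, -0.2709, 0.0865]
eef_rot: [1.0, -0.016, -0.001, -0.001]
wrist_force: [0.1, -0.7, 0.3]
width: 1.002
```

```bash
python3 -c "
from h import *
togo(.4183,-.2687,.012,-.051)
import cv2
cv2.imwrite('pics/top3.png',cv2.resize(ctrl.grab_frame('top')[200:380,360:560,::-1],None,fx=3,fy=3))"
```

```text
t 1.95 pos [ 0.4187 -0.2709  0.0865] yaw -0.033 tilt [-0.003  0.001] F [ 0.1 -0.7  0.3] w 1.002
togo cm [-0.02 -0.21  7.45] rz deg 1.05
```

View pics/top3.png

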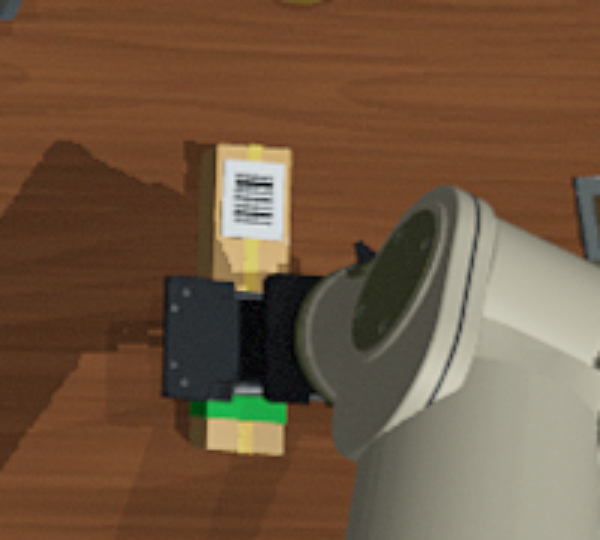

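The gripper sits centred on the carton's axis, at about (248,340) in the crop. Next it goes down and closes.

Request:
{"method": "arm_command", "body": {"moves": [{"tx": 0,"ty": -0.2,"tz": 1.5,"rx": 0,"ry": 0,"rz": 1.0,"claw": 0},{"tx": 0,"ty": 0,"tz": 2.5,"rx": 0,"ry": 0,"rz": 0,"claw": 0},{"tx": 0,"ty": 0,"tz": 2.5,"rx": 0,"ry": 0,"rz": 0,"claw": 0},{"tx": 0,"ty": 0,"tz": 0.6,"rx": 0,"ry": 0,"rz": 0,"claw": 0},{"tx": 0,"ty": 0,"tz": 0,"rx": 0,"ry": 0,"rz": 0,"claw": 0}]}}

```text
t: 2.62
ee_pos: [0.4226, -0.2708, 0.0185]
eef_rot: [1.0, -0.025, 0.003, 0.002]
wrist_force: [0.4, 0.2, 0.4]
width: 1.002
```

```bash
python3 -c "
from h import *
togo(.4183,-.2687,.012,-.051)"
```

```text
t 2.62 pos [ 0.4226 -0.2708  0.0185] yaw -0.05 tilt [ 0.006 -0.004] F [0.4 0.2 0.4] w 1.002
togo cm [-0.44 -0.19  0.64] rz deg 0.06
```

Request:
{"method": "arm_command", "body": {"moves": [{"tx": 0,"ty": -0.2,"tz": 0.6,"rx": 0,"ry": 0,"rz": 0,"claw": 0},{"tx": 0,"ty": 0,"tz": 0,"rx": 0,"ry": 0,"rz": 0,"claw": 1},{"tx": 0,"ty": 0,"tz": 0,"rx": 0,"ry": 0,"rz": 0,"claw": 1},{"tx": 0,"ty": 0,"tz": 0,"rx": 0,"ry": 0,"rz": 0,"claw": 1},{"tx": 0,"ty": 0,"tz": 0,"rx": 0,"ry": 0,"rz": 0,"claw": 1},{"tx": 0,"ty": 0,"tz": 0,"rx": 0,"ry": 0,"rz": 0,"claw": 1}]}}

```text
t: 3.38
ee_pos: [0.4242, -0.2695, 0.0145]
eef_rot: [1.0, -0.025, 0.005, 0.003]
wrist_force: [-0.1, -0.3, -0.9]
width: 0.629
```

```bash
python3 -c "
from h import *
togo(.4183,-.2687,.012,-.051)"
```

```text
t 3.38 pos [ 0.4242 -0.2695  0.0145] yaw -0.05 tilt [ 0.009 -0.006] F [-0.1 -0.3 -0.9] w 0.629
togo cm [-0.59 -0.06  0.24] rz deg 0.06
```

Request:
{"method": "arm_command", "body": {"moves": [{"tx": 0,"ty": 0,"tz": -0.6,"rx": 0,"ry": 0,"rz": 0,"claw": 1},{"tx": 0,"ty": 0,"tz": -0.4,"rx": 0,"ry": 0,"rz": 0,"claw": 1},{"tx": 0.6,"ty": -2,"tz": 0,"rx": 0,"ry": 0,"rz": 0,"claw": 1},{"tx": 0.8,"ty": -3,"tz": 0,"rx": 0,"ry": 0,"rz": 0,"claw": 1},{"tx": 0.8,"ty": -3,"tz": 0,"rx": 0,"ry": 0,"rz": -1.2,"claw": 1},{"tx": 0.8,"ty": -3,"tz": 0,"rx": 0,"ry": 0,"rz": 0,"claw": 1},{"tx": 0.8,"ty": -3,"tz": 0,"rx": 0,"ry": 0,"rz": 0,"claw": 1},{"tx": 0.8,"ty": -3,"tz": 0,"rx": 0,"ry": 0,"rz": 0,"claw": 1},{"tx": 0.5,"ty": -2,"tz": 0,"rx": 0,"ry": 0,"rz": 0,"claw": 1},{"tx": 0,"ty": 0,"tz": 0,"rx": 0,"ry": 0,"rz": 0,"claw": 1}]}}

```text
t: 4.62
ee_pos: [0.4837, -0.0766, 0.0262]
eef_rot: [1.0, -0.015, 0.005, 0.004]
wrist_force: [0.1, 0.2, -2.4]
width: 0.627
```

```bash
python3 -c "
from h import *
togo(.4965,-.0508,.0145,-.028)
import cv2
a=ctrl.grab_frame('top');b=ctrl.grab_frame('side')
cv2.imwrite('pics/top4.png',cv2.resize(a[130:330,260:460,::-1],None,fx=3,fy=3,interpolation=2))
cv2.imwrite('pics/side4.png',cv2.resize(b[130:300,220:440,::-1],None,fx=3,fy=3,interpolation=2))"
```

```text
t 4.62 pos [ 0.4837 -0.0766  0.0262] yaw -0.03 tilt [ 0.01  -0.007] F [ 0.1  0.2 -2.4] w 0.627
togo cm [ 1.19 -2.63  1.17] rz deg -0.13
```

View pics/top4.png

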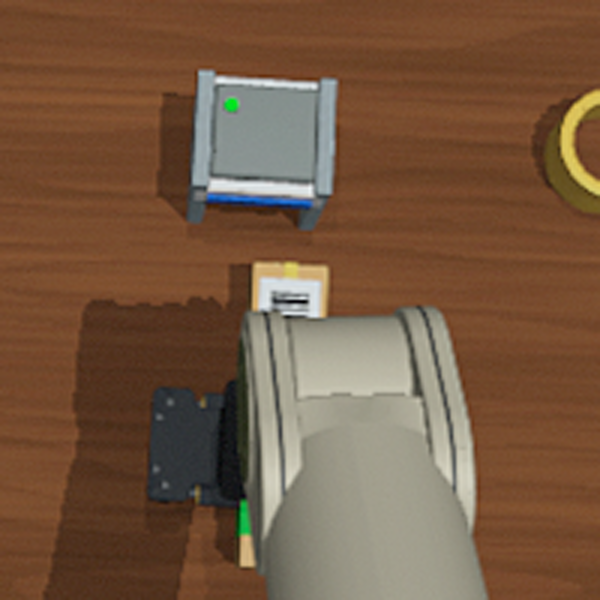

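View pics/side4.png

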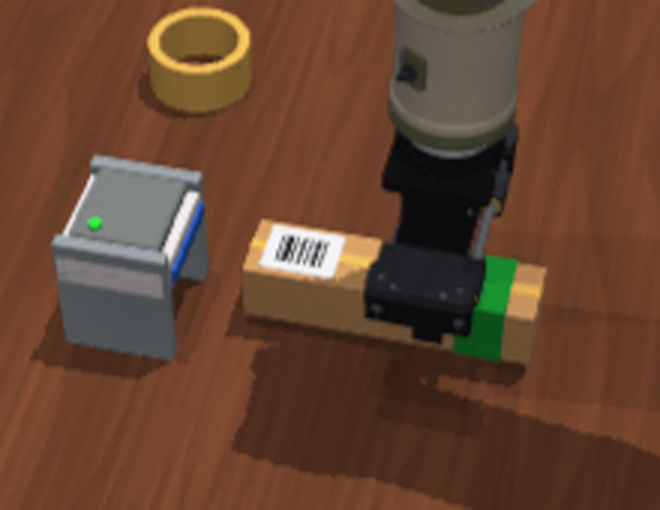

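The carton is held level in both views, short of the mouth with its front end at about (290,265) in the top crop. It still needs about 26 mm sideways.

Request:
{"method": "arm_command", "body": {"moves": [{"tx": 0.3,"ty": -1.3,"tz": 0.4,"rx": 0,"ry": 0,"rz": 0,"claw": 1},{"tx": 0.3,"ty": -1.4,"tz": 0.4,"rx": 0,"ry": 0,"rz": 0,"claw": 1},{"tx": 0,"ty": 0,"tz": 0.1,"rx": 0,"ry": 0,"rz": 0,"claw": 1},{"tx": 0,"ty": 0,"tz": 0,"rx": 0,"ry": 0,"rz": 0,"claw": 1}]}}

```text
t: 5.22
ee_pos: [0.49, -0.052, 0.016]
eef_rot: [1.0, -0.018, 0.004, 0.004]
wrist_force: [1.0, 0.7, -2.3]
width: 0.628
```

```bash
cat > look.py <<'E'
import sys
from h import *
togo(.5965,-.0536,.0145,-.028)
import cv2
n=sys.argv[1]
a=ctrl.grab_frame('top')
cv2.imwrite(f'pics/top{n}.png',cv2.resize(a[140:240,290:400,::-1],None,fx=6,fy=6,interpolation=2))
E
python3 look.py 5
```

```text
t 5.22 pos [ 0.49  -0.052  0.016] yaw -0.036 tilt [ 0.008 -0.008] F [ 1.   0.7 -2.3] w 0.628
togo cm [10.65 -0.22  0.24] rz deg -0.45
```

View pics/top5.png

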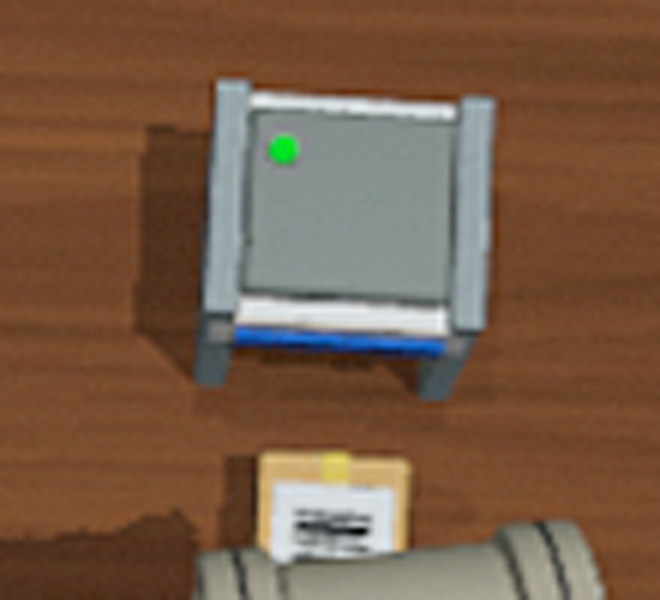

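```bash
python3 -c "
from h import *
m=CM['top'];f=240/np.tan(np.radians(m['vfov']/2))
for p in unz([(260,453),(410,462)],6,290,140):
    d=m['R'].T@np.array([(p[0]-m['cx'])/f,(p[1]-m['cy'])/f,1]);o=-m['R'].T@m['t'];X=o+d*(.0515-o[2])/d[2]
    e=X[:2]-[.7005,-.0565];c,s=np.cos(-.028),np.sin(-.028);print(X.round(4),'lane',(c*e[0]+s*e[1]).round(4),(-s*e[0]+c*e[1]).round(4))"
```

```text
[ 0.6344 -0.03    0.0515] lane -0.0668 0.0246
[ 0.6329 -0.0854  0.0515] lane -0.0667 -0.0308
```

The image puts the front end at lane x = -67 mm, 3 mm off centre and square to the lane. The arm pose agrees. I'll enter now with that correction.

Request:
{"method": "arm_command", "body": {"moves": [{"tx": 0.5,"ty": -0.2,"tz": 0,"rx": 0,"ry": 0,"rz": -0.4,"claw": 1},{"tx": 1.5,"ty": -0.1,"tz": 0,"rx": 0,"ry": 0,"rz": 0,"claw": 1},{"tx": 1.5,"ty": 0,"tz": 0,"rx": 0,"ry": 0,"rz": 0,"claw": 1},{"tx": 0.8,"ty": 0,"tz": 0,"rx": 0,"ry": 0,"rz": 0,"claw": 1},{"tx": 0,"ty": 0,"tz": 0,"rx": 0,"ry": 0,"rz": 0,"claw": 1}]}}

```text
t: 5.9
ee_pos: [0.5373, -0.0511, 0.0168]
eef_rot: [1.0, -0.015, 0.005, 0.004]
wrist_force: [-0.3, -0.8, -2.2]
width: 0.63
```

```bash
python3 look.py 6
```

```text
t 5.9 pos [ 0.5373 -0.0511  0.0168] yaw -0.03 tilt [ 0.01  -0.009] F [-0.3 -0.8 -2.2] w 0.63
togo cm [5.93 0.07 0.29] rz deg -0.11
```

View pics/top6.png

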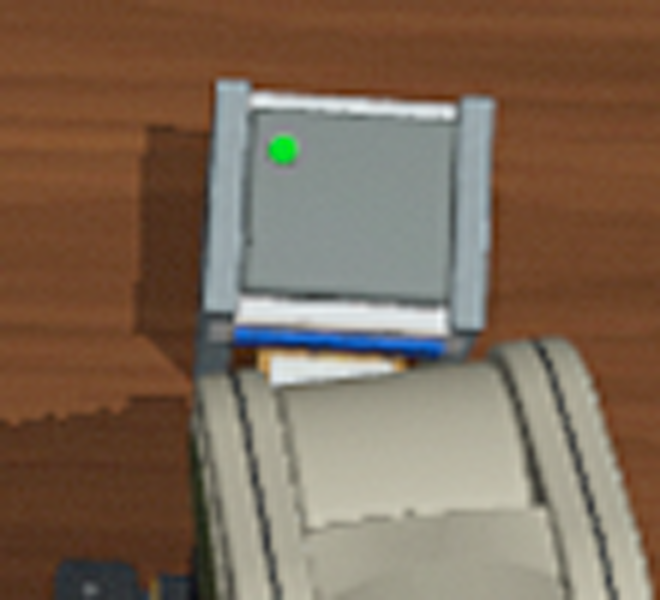

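The front end is now in the mouth, between the walls. I'll go on in and then approach the stop slowly.

Request:
{"method": "arm_command", "body": {"moves": [{"tx": 1.2,"ty": 0.1,"tz": 0.1,"rx": 0,"ry": 0,"rz": 0,"claw": 1},{"tx": 1.5,"ty": 0,"tz": 0,"rx": 0,"ry": 0,"rz": 0,"claw": 1},{"tx": 1.5,"ty": 0,"tz": 0.1,"rx": 0,"ry": 0,"rz": 0,"claw": 1},{"tx": 0.7,"ty": 0,"tz": 0,"rx": 0,"ry": 0,"rz": 0,"claw": 1},{"tx": 0,"ty": 0,"tz": 0,"rx": 0,"ry": 0,"rz": 0,"claw": 1}]}}

```text
t: 6.58
ee_pos: [0.588, -0.0544, 0.015]
eef_rot: [1.0, -0.015, 0.005, 0.005]
wrist_force: [-0.5, -0.1, -2.1]
width: 0.63
```

```bash
python3 -c "
from h import *
togo(.5965,-.0536,.0145,-.028)"
```

```text
t 6.58 pos [ 0.588  -0.0544  0.015 ] yaw -0.031 tilt [ 0.009 -0.009] F [-0.5 -0.1 -2.1] w 0.63
togo cm [ 0.85 -0.11  0.05] rz deg -0.15
```

Request:
{"method": "arm_command", "body": {"moves": [{"tx": 0.4,"ty": -0.1,"tz": 0,"rx": 0,"ry": 0,"rz": 0,"claw": 1},{"tx": 0.4,"ty": 0,"tz": 0,"rx": 0,"ry": 0,"rz": 0,"claw": 1},{"tx": 0.3,"ty": 0,"tz": 0.05,"rx": 0,"ry": 0,"rz": 0,"claw": 1}]}}

```text
t: 6.95
ee_pos: [0.5959, -0.0538, 0.0145]
eef_rot: [1.0, -0.015, 0.001, 0.005]
wrist_force: [-26.0, 0.1, 24.5]
width: 0.634
```

```bash
python3 -c "
from h import *
togo(.5965,-.0536,.0145,-.028)"
```

```text
t 6.95 pos [ 0.5959 -0.0538  0.0145] yaw -0.031 tilt [ 0.002 -0.01 ] F [-26.    0.1  24.5] w 0.634
togo cm [ 0.06 -0.02  0.  ] rz deg -0.16
```

The -26 N along x shows it has met the stop, and the carton is pressing on the counter. I'll relax and open.

Request:
{"method": "arm_command", "body": {"moves": [{"tx": 0,"ty": 0,"tz": 0,"rx": 0,"ry": 0,"rz": 0,"claw": 1},{"tx": 0,"ty": 0,"tz": 0,"rx": 0,"ry": 0,"rz": 0,"claw": 0},{"tx": 0,"ty": 0,"tz": 0,"rx": 0,"ry": 0,"rz": 0,"claw": 0},{"tx": 0,"ty": 0,"tz": 0,"rx": 0,"ry": 0,"rz": 0,"claw": 0},{"tx": 0,"ty": 0,"tz": 0,"rx": 0,"ry": 0,"rz": 0,"claw": 0},{"tx": 0,"ty": 0,"tz": 0,"rx": 0,"ry": 0,"rz": 0,"claw": 0}]}}

```text
t: 7.7
ee_pos: [0.5969, -0.0538, 0.0155]
eef_rot: [1.0, -0.015, 0.002, 0.005]
wrist_force: [0.3, 0.2, 0.3]
width: 0.988
```

```bash
python3 -c "
from h import *
togo(.5965,-.0536,.0145,-.028)"
```

```text
t 7.7 pos [ 0.5969 -0.0538  0.0155] yaw -0.031 tilt [ 0.004 -0.01 ] F [0.3 0.2 0.3] w 0.988
togo cm [-0.04 -0.02  0.1 ] rz deg -0.16
```

Request:
{"method": "arm_command", "body": {"moves": [{"tx": 0,"ty": 0,"tz": -1.5,"rx": 0,"ry": 0,"rz": 0,"claw": 0},{"tx": 0,"ty": 0,"tz": -3,"rx": 0,"ry": 0,"rz": 0,"claw": 0},{"tx": 0,"ty": 0,"tz": -4,"rx": 0,"ry": 0,"rz": 0,"claw": 0},{"tx": 0,"ty": 0,"tz": -5,"rx": 0,"ry": 0,"rz": 0,"claw": 0},{"tx": -3,"ty": 4,"tz": -4,"rx": 0,"ry": 0,"rz": 0,"claw": 0},{"tx": -3,"ty": 5,"tz": -2,"rx": 0,"ry": 0,"rz": 0,"claw": 0},{"tx": -3,"ty": 5,"tz": 0,"rx": 0,"ry": 0,"rz": 0,"claw": 0},{"tx": -3,"ty": 5,"tz": 0,"rx": 0,"ry": 0,"rz": 0,"claw": 0},{"tx": 0,"ty": 5,"tz": 0,"rx": 0,"ry": 0,"rz": 0,"claw": 0},{"tx": 0,"ty": 3,"tz": 0,"rx": 0,"ry": 0,"rz": 0,"claw": 0},{"tx": 0,"ty": 0,"tz": 0,"rx": 0,"ry": 0,"rz": 0,"claw": 0}]}}

```text
t: 9.07
ee_pos: [0.4665, -0.3229, 0.2302]
eef_rot: [1.0, -0.014, 0.008, 0.007]
wrist_force: [-0.1, 2.0, -0.7]
width: 0.997
```

```bash
python3 -c "
from h import *
togo(.5965,-.0536,.0145,-.028)
import cv2
a=ctrl.grab_frame('top');b=ctrl.grab_frame('side')
cv2.imwrite('pics/top8.png',a[:,:,::-1])
cv2.imwrite('pics/topz8.png',cv2.resize(a[140:300,290:410,::-1],None,fx=3.7,fy=3.7,interpolation=2))
cv2.imwrite('pics/sidez8.png',cv2.resize(b[130:300,220:420,::-1],None,fx=3.5,fy=3.5,interpolation=2))"
```

```text
t 9.07 pos [ 0.4665 -0.3229  0.2302] yaw -0.027 tilt [ 0.016 -0.015] F [-0.1  2.  -0.7] w 0.997
togo cm [ 11.91 -27.59  21.36] rz deg 0.06
```

View pics/topz8.png

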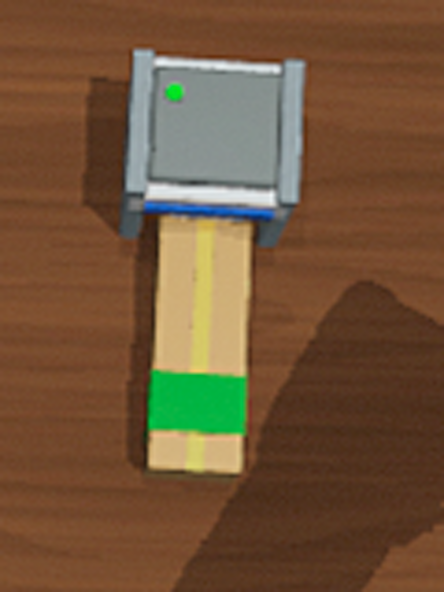

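View pics/sidez8.png

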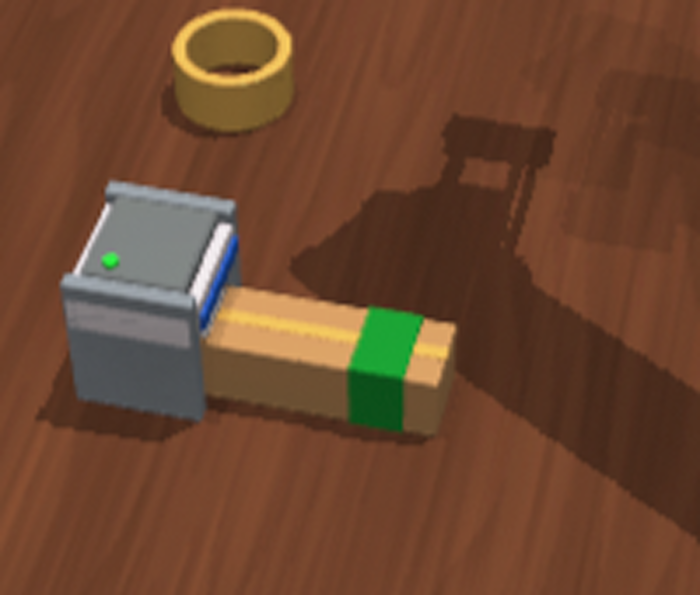

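View pics/top8.png

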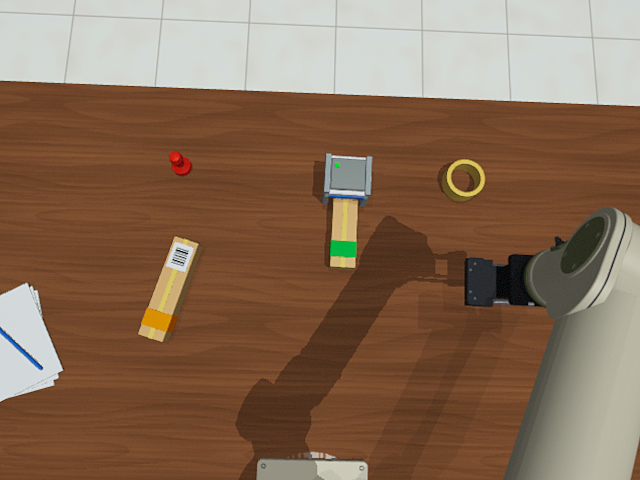

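The carton is in the reader. Its rear corners are at about (148,470) and (242,473) in the top crop, and it looks flat and straight. The orange carton hasn't moved. I'll check the pose numerically, then hand in.

```bash
python3 - <<'E'
from h import *
o=[('top',[(-110,27.5,50),(-110,-27.5,50),(-41,27.5,50),(-41,-27.5,50)],unz([(148,470),(242,473),(150,371),(246,376)],3.7,290,140))]
o[0][1][2:]=[]; 
m=CM['top'];f=240/np.tan(np.radians(m['vfov']/2));L=[]
for p in unz([(148,470),(242,473),(160,218),(251,222)],3.7,290,140):
    d=m['R'].T@np.array([(p[0]-m['cx'])/f,(p[1]-m['cy'])/f,1]);q=-m['R'].T@m['t'];X=q+d*(.05-q[2])/d[2]
    e=X[:2]-[.7005,-.0565];c,s=np.cos(-.028),np.sin(-.028);L.append([c*e[0]+s*e[1],-s*e[0]+c*e[1]])
L=np.array(L);print(L.round(4))
r=(L[0]+L[1])/2;fr=(L[2]+L[3])/2;u=(fr-r)/np.linalg.norm(fr-r)
print('yaw in lane',np.arctan2(u[1],u[0]),'label in lane',r+.18*u*1.0)
E
```

```text
[[-0.1815  0.026 ]
 [-0.18   -0.0292]
 [-0.0287  0.0265]
 [-0.0278 -0.0284]]
yaw in lane 0.0043586552095913715 label in lane [-0.00071505 -0.00082043]
```

```bash
python3 -c "
from plant import ctrl
print(ctrl.hand_in())"
```

```text
the job is handed in; nothing more can be done
None
```

The green-banded carton is in the label reader, label end first and against the stop, and the job is handed in. I gripped it 34 mm behind its centre, lifted it about 1 cm and carried it to the mouth. I then slid it in until the wrist force along x read -26 N, released it and backed the arm away.

**Last checks:**
- **Position:** the top image puts the label centre about 1 mm from the window, both along and across the lane. The carton is about 0.004 rad off the lane direction.
- **Flatness:** it looks flat in both views, though I did not measure its tilt or height.
- **Orange carton:** it shows no movement in the top image.
- **Arm:** the gripper is open and clear of everything. The last arm move ended at 9.07 s of the 40 s allowed.

**Disagreements:** the first move call was refused because its rows left out some fields, and nothing moved. The two cameras' fits of the reader differed by about 2 mm and 0.01 rad. I used a value between them, closer to the top camera's.

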